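# Find the battery that fits a customer's torch

### The arm

A 6-joint arm with a two-finger parallel gripper is mounted at the origin on the work surface. World frame = base frame: x ahead of the robot, y to its left, z up, the work surface at z = 0. Lengths are in mm, angles in rad, forces in N, time in s.
With the tool pointing down it reaches from about 275 to 825 mm from the base axis. Payload 4.9 kg.
Tool frame: the origin (TCP) lies at the very end of the fingers, on their centre line; the grasp point (between the pads) lies 19 mm behind it; z points along the fingers, y is the direction in which the jaws open and shut (so a half turn about z gives the same grasp; the last joint's range is limited). The gripper opens to 85 mm and grips with 20 to 120 N. Pads are 22 mm wide; open, the fingers measure 114 mm over their backs; the gripper's body (76 mm by 85 mm) begins 54 mm behind the grasp point. The pads swing forward as they close: fully open they stand 13 mm farther back than shut.
Start: joints at [1.215, 0.326, -0.193, 1.052, 0, 1.437], TCP at [120.985, 536.546, 203.481] pointing down, gripper open.
Joint ranges: [-2.65, 2.65], [-0.97, 1.79], [-1.3, 1.35], [-1.93, 2.1], [-1.47, 1.37], [-3.14, 3.14]. Speed limits (rad/s): [2.57, 2.57, 3.14, 3.14, 3.14, 3.14].

### API

Orientations are given as [roll, pitch, yaw] about the fixed x, y, z axes, in that order (R = Rz(yaw) Ry(pitch) Rx(roll)).
In Python, from bench import bot, solve_ik, imaging gives the robot as it stands. Calls block until the motion is done:
- bot.move_ptp(position, orientation): joint-space move of the TCP to a pose.
- bot.movel(position, rot=None, max_speed=150, threshold=None): straight line of the TCP; rot=None keeps the orientation; max_speed is the mean speed in mm/s. With threshold (N) it stops when the force on the tool has changed by that much, and returns True; else False.
- bot.move_j(angles): joint-space move.
- bot.grip(opening, effort=None): opening from 0.0 (shut) to 1.0 (fully open); effort is the grip in N (None keeps the last); returns when the fingers have stopped.
- bot.dwell(seconds).
- solve_ik(position, orientation): joint angles nearest the present ones, or None.
- bot.get_state(): the state.
- imaging.capture(name): name is "side" or "top" or "wrist"; returns the picture (384x512x3 uint8, blue, green, red); there is no depth.
- imaging.camera_model(name): a dict with "K" (3x3 intrinsics, pixels), "position" and "rotation" of the camera in the world. Camera axes: x right, y up, looking along -z (the intrinsics and any distortion apply to the point x, -y, -z); pixel columns grow to the right and rows downward; lengths in mm; the calibration is good to about 2 mm. A picture is of the moment at which its call begins: read the wrist's pose just before it. camera_model takes no time and is no camera call; for the wrist camera it gives the pose at the moment of the call.
A pose or a line that the arm cannot do raises bot.IKError and nothing moves.
- bot.sign_off(): hands the job in, once; it reports no verdict.
The state is a dict: "t": time; "qpos": joint angles; "joint_velocities": joint speeds; "effort": joint torques, N m; "tcp_pos": TCP position; "orientation": TCP orientation; "contact_force": force on the tool from outside, world axes, zero at the start; "wrist_torque": the same for the moment, N m; "opening": opening from 0.0 (shut) to 1.0 (fully open).
Only numpy, scipy, OpenCV 4.12 (cv2) and the standard library are available. Lean on these libraries where they do the work, as an engineer would, in place of code of your own. Each camera call takes 0.05 s, during which the arm holds its last target.

### The job

A customer has left a torch open on the counter: dip its battery tube right to the bottom with the depth gauge, so that the rim pushes the gauge's yellow collar to the depth, and put the gauge back upright in its stand with the collar left as set. Then slide the pack whose battery is as long as the tube is deep across the counter onto the green mat, without lifting it, and leave the other two packs and everything else where they lie.

Things in the scene. Friction and masses are not known exactly. Their poses are not given: they have to be found in the camera images.
- torch: A black torch standing on its lens, fixed in a round rubber counter cup (100 mm across, 12 high). Head 82 mm across up to 24 mm above the counter, tapering at 44 mm to an upright 35 mm barrel, open at the top 150 mm above the counter. Its battery tube is a blind bore, 55, 80 or 105 mm deep; outside it always looks alike. Origin: on the bore's axis at counter height, z up.
- torch_mouth (a point): Centre of the mouth of the torch's battery tube, a bright threaded ring, at the level of its rim, 150 mm above the counter. The bore is round, 22 mm across, straight down, and ends on a hard flat contact.
- gauge: Depth gauge: an 8 mm round steel rod, 130 mm from the tip to a red handle, 16 x 16 mm square and 46 mm high, on top. Fine black lines 55, 80 and 105 mm above the tip. Loose, about 105 g. It starts upright in its stand, tip 8 mm above the counter. Origin: centre of the tip's end face; z up the rod, x and y square to the handle's sides.
- nose: The brass nose of the gauge, its lowest 12 mm, 5 mm thick, fixed to the rod. Same origin and axes as the gauge.
- collar (a joint): Yellow stop collar on the gauge's rod, 29 mm across, 8 high. Slides with about 2.5 N of friction and stays put. Value (m): its underside's height above the tip less 0.042; grows towards the handle, limit 0.078, starts at 0 to 0.006. Wider than the torch's mouth: the rim pushes it up the rod as the tip goes down, to 0.013, 0.038 or 0.063 for a depth of 55, 80 or 105 mm.
- stand: The gauge's stand: a square wooden block, 76 x 76 mm, 48 high, fixed to the counter, with one upright round hole in the middle, 11.5 mm across with a bevelled rim, 40 mm deep (bottom 8 mm above the counter). Origin: centre of the underside, under the hole.
- pack_short: Battery pack 'short': one green battery stick, 18 mm thick, 55 mm long, in a white flat-bottomed tray 71 mm long (its y axis), 36 wide (its x axis) and 18 high; battery top at 28. Loose, about 115 g. Origin: centre of the underside. The packs lie in a row, end to end, 25 mm or more apart.
- pack_medium: Battery pack 'medium': one orange battery stick, 18 mm thick, 80 mm long, in a white flat-bottomed tray 96 mm long (its y axis), 36 wide (its x axis) and 18 high; battery top at 28. Loose, about 140 g. Origin: centre of the underside. The packs lie in a row, end to end, 25 mm or more apart.
- pack_long: Battery pack 'long': one blue battery stick, 18 mm thick, 105 mm long, in a white flat-bottomed tray 121 mm long (its y axis), 36 wide (its x axis) and 18 high; battery top at 28. Loose, about 165 g. Origin: centre of the underside. The packs lie in a row, end to end, 25 mm or more apart.
- mat: Green serving mat with a black edge, beyond the packs: 180 mm in its x by 360 mm in its y, under 2 mm thick and no obstacle to sliding. Fixed. Origin: its centre.
- tail_cap: Bystander: the torch's loose black tail cap, 39 across x 28 mm. Loose. Origin: centre of the underside.
- phone: Bystander: a black phone lying flat, 150 x 72 x 9 mm. Loose. Origin: centre of the underside.
- calculator: Bystander: a grey calculator, 145 x 85 x 18 mm. Loose. Origin: centre of the underside.
- coin_bowl: Bystander: a white change bowl, 110 across x 35 mm. Loose. Origin: centre of the underside.
- glasses_case: Bystander: a blue glasses case, 160 x 62 x 36 mm. Loose. Origin: centre of the underside.
- mint_tin: Bystander: a jar of mints, 68 across x 75 mm. Loose. Origin: centre of the underside.
Mind the look-alikes: they are no part of the job. Leave any pink or turquoise look-alike of the stand alone.

How it is judged (in metres and radians):
On the way:
1. the gauge's nose presses on the bottom of the torch's tube (tip inside the tube), with the collar pushed up by the rim to that depth within 7 mm (horizontal distance between gauge and torch below 0.01 m and contact force between nose and anything else above 1 N and ((z of gauge in the frame of torch between 0.09 and 0.1 m and value of joint collar between 0.006 and 0.02 m) or (z of gauge in the frame of torch between 0.065 and 0.075 m and value of joint collar between 0.031 and 0.045 m) or (z of gauge in the frame of torch between 0.04 and 0.05 m and value of joint collar between 0.056 and 0.07 m))), for 0.1 s.
At the end, for the whole second after the job is handed in: The collar still shows the measured depth within 7 mm; the pack with that battery lies flat, its centre over the mat; the other two packs are within 30 mm of their starts; the gauge stands in its stand, at most 6 mm off the hole's bottom and tilted under 0.15 rad; all at rest (((value of joint collar between 0.006 and 0.02 m and x of pack_short in the frame of mat between -0.09 and 0.09 m and y of pack_short in the frame of mat between -0.18 and 0.18 m and angle between pack_short's own z axis and vertical below 0.1 rad and height (world z) of pack_short below 0.008 m and linear speed of pack_short below 0.01 m/s and distance of each of pack_medium, pack_long from where it was at the start of the episode below 0.03 m) or (value of joint collar between 0.031 and 0.045 m and x of pack_medium in the frame of mat between -0.09 and 0.09 m and y of pack_medium in the frame of mat between -0.18 and 0.18 m and angle between pack_medium's own z axis and vertical below 0.1 rad and height (world z) of pack_medium below 0.008 m and linear speed of pack_medium below 0.01 m/s and distance of each of pack_short, pack_long from where it was at the start of the episode below 0.03 m) or (value of joint collar between 0.056 and 0.07 m and x of pack_long in the frame of mat between -0.09 and 0.09 m and y of pack_long in the frame of mat between -0.18 and 0.18 m and angle between pack_long's own z axis and vertical below 0.1 rad and height (world z) of pack_long below 0.008 m and linear speed of pack_long below 0.01 m/s and distance of each of pack_short, pack_medium from where it was at the start of the episode below 0.03 m)) and horizontal distance between gauge and stand below 0.006 m and z of gauge in the frame of stand below 0.014 m and angle between gauge's own z axis and vertical below 0.15 rad and linear speed of gauge below 0.01 m/s); the robot touches nothing.
It fails at once if a battery pack is lifted off the counter or tipped over instead of being slid (height (world z) of any of pack_short, pack_medium, pack_long above 0.015 m or angle between any of pack_short, pack_medium, pack_long's own z axis and vertical above 0.4 rad).
It fails at once if a bystander (tail cap, phone, calculator, bowl, glasses case, mints) is pushed more than 30 mm (distance of any of tail_cap, phone, calculator, coin_bowl, glasses_case, mint_tin from where it was at the start of the episode above 0.03 m).
It also fails if it takes over 72 s, if anything falls off the work surface, if the arm or the gripper's body presses on something with over 40 N, if the wrist force passes 120 N, or if a joint passes its speed limit or range.

## Working session

There is one attempt and no reset: what is moved stays moved. The work goes in short steps, each a Python script; the robot and the scene stay as the last script left them, time stands still between calls to the robot, and variables do not carry over. Pictures are saved under pics/ and viewed, and the job is handed in when it is done.

```bash
ls; mkdir -p pics; python3 - <<'E'
from bench import bot, imaging
import cv2
for n in ["top","side","wrist"]:
    im=imaging.capture(n); cv2.imwrite(f"pics/{n}0.png",im)
    m=imaging.camera_model(n); print(n,m)
print(bot.get_state())
E
```

```text
pics
top {'K': array([[356.91655442,   0.        , 254.52986896],
       [  0.        , 356.91655442, 186.36513932],
       [  0.        ,   0.        ,   1.        ]]), 'position': array([ 435.87528561,    9.38683045, 1207.6780574 ]), 'rotation': array([ 0.12515148, -0.01111086, -1.54547016])}
side {'K': array([[347.47644239,   0.        , 262.64190221],
       [  0.        , 347.47644239, 187.69238204],
       [  0.        ,   0.        ,   1.        ]]), 'position': array([134.26867891, 451.46026714, 651.600942  ]), 'rotation': array([ 0.86925721, -0.01024958, -2.37751321])}
wrist {'K': array([[341.6088334 ,   0.        , 256.04175603],
       [  0.        , 341.6088334 , 197.30465529],
       [  0.        ,   0.        ,   1.        ]]), 'position': array([ 43.34559818, 553.7764653 , 373.05261234]), 'rotation': array([-0.31841441,  0.00168608,  1.34839881])}
{'t': 0.15, 'qpos': array([ 1.21478096e+00,  3.26769903e-01, -1.93345928e-01,  1.05200917e+00,
       -2.31688883e-05,  1.43662836e+00]), 'joint_velocities': array([-0.00053098, -0.00078381,  0.00352605,  0.00050273,  0.00033482,
       -0.00223489]), 'effort': array([ 1.25953648e-03, -4.43704355e+01,  2.62664938e+01,  1.04544920e-02,
       -1.03609696e-04,  1.00436557e-05]), 'tcp_pos': array([120.828527  , 536.07293095, 202.88691084]), 'orientation': array([-3.14027282e+00, -1.54769985e-04,  2.91974516e+00]), 'contact_force': array([ 0.14212355, -0.49142141, -0.105294  ]), 'wrist_torque': array([ 0.02485719, -0.03033683, -0.02483632]), 'opening': 1.0050449196989604}
```

View pics/top0.png

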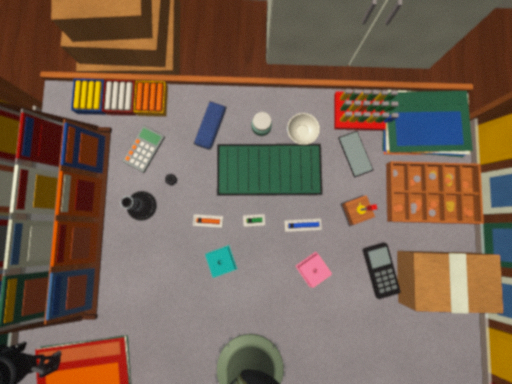

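View pics/side0.png

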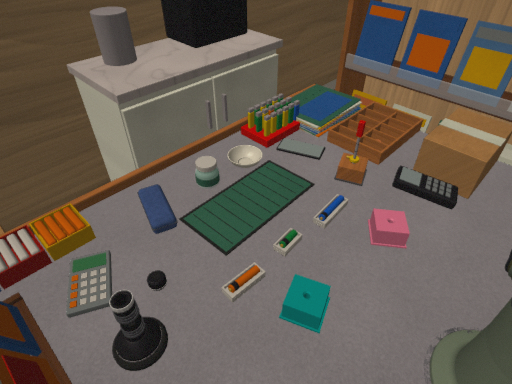

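View pics/wrist0.png

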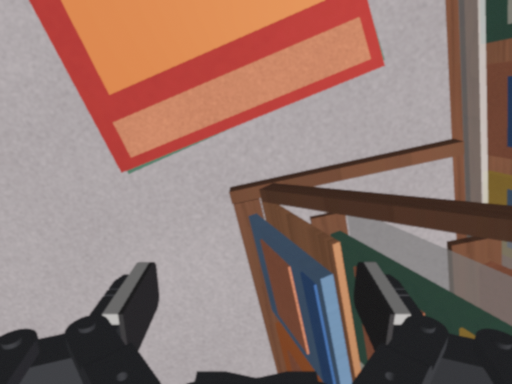

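```bash
cat > h.py <<'E'
import numpy as np, cv2
from scipy.spatial.transform import Rotation as R
from scipy.optimize import least_squares
from bench import bot, solve_ik, imaging
def ray(n,uv,m=None):
    m=m or imaging.camera_model(n)
    d=np.linalg.inv(m["K"])@[uv[0],uv[1],1]; d=d*[1,-1,-1]
    return np.array(m["position"]),R.from_euler("xyz",m["rotation"]).apply(d)
def atz(n,uv,z,m=None):
    p,d=ray(n,uv,m); return p+d*(z-p[2])/d[2]
def proj(n,P,m=None):
    m=m or imaging.camera_model(n)
    c=R.from_euler("xyz",m["rotation"]).inv().apply(np.asarray(P,float)-m["position"])*[1,-1,-1]
    q=c@m["K"].T; return q[...,:2]/q[...,2:]
def crop(src,dst,x0,y0,x1,y1,s):
    im=cv2.imread(src) if isinstance(src,str) else src
    im=cv2.resize(im[y0:y1,x0:x1],None,fx=s,fy=s,interpolation=cv2.INTER_CUBIC)
    for i in range(x0 - x0%10+10,x1,10):
        cv2.line(im,((i-x0)*s,0),((i-x0)*s,5 if i%50 else 14),(0,0,255),1)
        if i%20==0: cv2.putText(im,str(i),((i-x0)*s,24),0,.4,(0,0,255),1)
    for i in range(y0 - y0%10+10,y1,10):
        cv2.line(im,(0,(i-y0)*s),(5,(i-y0)*s),(0,0,255),1)
        cv2.putText(im,str(i),(8,(i-y0)*s+4),0,.4,(0,0,255),1)
    cv2.imwrite(dst,im)
E
python3 - <<'E'
from h import *
crop("pics/top0.png","pics/t_a.png",100,170,200,240,8)
crop("pics/top0.png","pics/t_b.png",320,180,400,240,10)
crop("pics/top0.png","pics/t_c.png",185,135,335,240,5)
crop("pics/side0.png","pics/s_a.png",90,270,190,370,6)
crop("pics/side0.png","pics/s_b.png",310,110,410,200,6)
E
```

```text
(no output)
```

View pics/t_a.png

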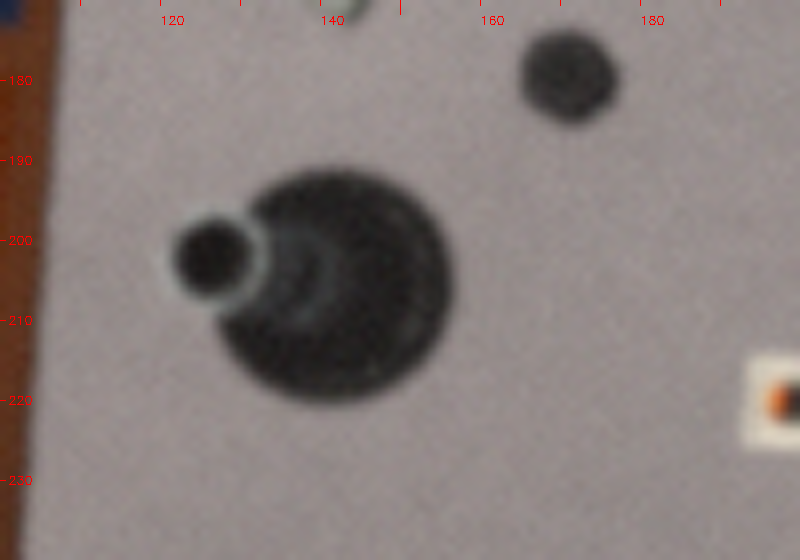

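View pics/t_b.png

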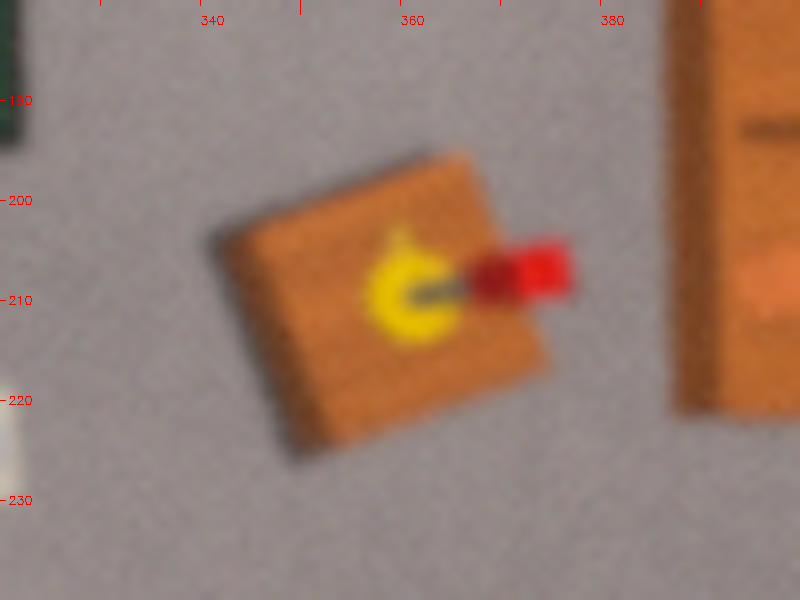

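View pics/t_c.png

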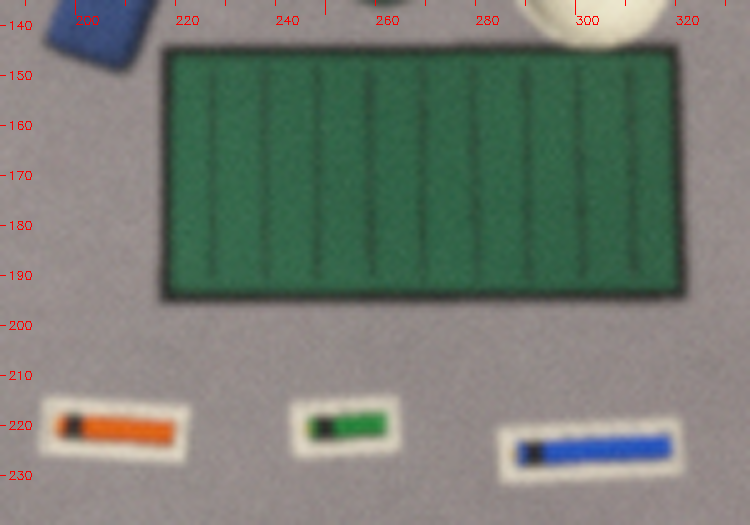

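View pics/s_a.png

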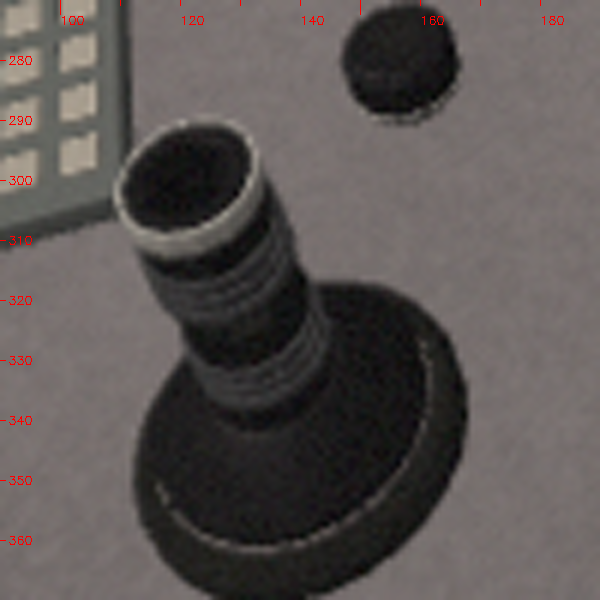

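View pics/s_b.png

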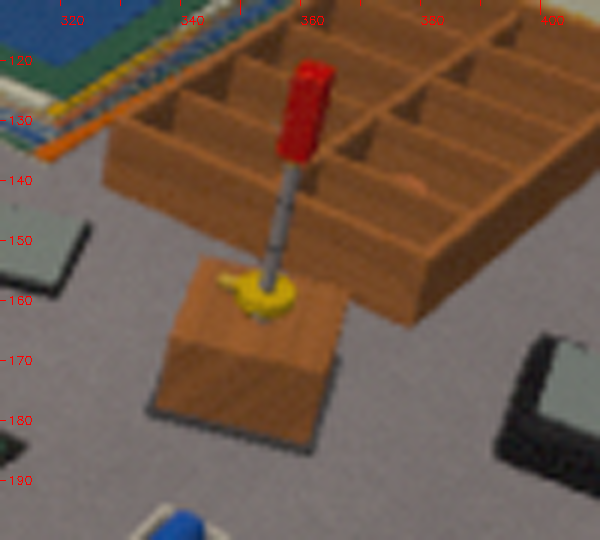

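```bash
python3 - <<'E'
from h import *
def A(x,y,x0,y0,s): return np.array([x/s+x0-.5+.5/s,y/s+y0-.5+.5/s])
def tri(uv1,uv2):
    p,d=ray("top",uv1);q,e=ray("side",uv2)
    a=np.linalg.lstsq(np.c_[d,-e],q-p,rcond=None)[0]
    return (p+d*a[0]+q+e*a[1])/2, np.linalg.norm(p+d*a[0]-q-e*a[1])
mt=A(213,258,100,170,8);ms=A(187,184,90,270,6)
print("mouth",atz("top",mt,150),atz("side",ms,150),tri(mt,ms))
print("cup", atz("top",A(335,286,100,170,8),6))
gt=A(545,270,320,180,10); gs=A(317,70,310,110,6)
print("gauge top",atz("top",gt,184),atz("side",gs,184),tri(gt,gs))
st=[atz("top",A(x,y,320,180,10),48) for x,y in [(247,235),(465,152),(548,370),(335,450)]]
print(np.round(st,1),np.mean(st,0))
for a,b in zip(st,st[1:]+st[:1]): d=b-a; print(np.linalg.norm(d),np.degrees(np.arctan2(d[1],d[0])))
print("collar",atz("top",A(415,297,320,180,10),60),atz("side",A(264,292,310,110,6),60))
ss=[atz("side",A(x,y,310,110,6),48) for x,y in [(202,258),(347,292),(330,370),(170,338)]]
print(np.round(ss,1),np.mean(ss,0))
for nm,c in dict(med=[(42,398),(190,405),(185,463),(40,455)],short=[(290,402),(398,395),(402,453),(293,460)],long=[(497,427),(682,417),(686,473),(500,484)],mat=[(163,47),(676,46),(686,298),(161,300)]).items():
    P=np.array([atz("top",A(x,y,185,135,5),2 if nm=="mat" else 12) for x,y in c]); print(nm,np.round(P,1).tolist(),P.mean(0))
    d=P[1]-P[0]+P[2]-P[3]; print(np.linalg.norm(d)/2,np.degrees(np.arctan2(d[1],d[0])))
E
```

```text
mouth [513.00332978 379.48137709 150.        ] [510.09604651 381.90004674 150.        ] (array([513.40597192, 381.18023865, 145.45315908]), np.float64(0.24538215590272963))
cup [513.07460893 378.03408892   6.        ]
gauge top [ 515.52367043 -344.4677932   184.        ] [ 513.78600451 -342.51085427  184.        ] (array([ 515.39935667, -345.20473302,  182.30243529]), np.float64(0.5911822424823935))
[[ 535.  -294.    48. ]
 [ 564.1 -365.8   48. ]
 [ 493.6 -391.9   48. ]
 [ 465.9 -322.2   48. ]] [ 514.64747186 -343.49384544   48.        ]
77.47065599089146 -67.90381133349051
75.2595860756547 -159.70859054754507
75.00186865938137 111.64626245331874
74.63336006706295 22.173622071364214
collar [ 515.35030956 -345.10498482   60.        ] [ 516.14294235 -343.04443711   60.        ]
[[ 563.  -362.6   48. ]
 [ 494.1 -388.5   48. ]
 [ 466.1 -326.    48. ]
 [ 535.4 -293.6   48. ]] [ 514.6822606  -342.70802284   48.        ]
med [[487.5, 202.8, 12.0], [485.4, 104.0, 12.0], [446.9, 105.9, 12.0], [449.7, 202.4, 12.0]] [467.36477468 153.78805309  12.        ]
97.68480154890443 -91.44944267697481
short [[489.1, 37.3, 12.0], [495.7, -34.8, 12.0], [457.2, -38.3, 12.0], [450.7, 34.2, 12.0]] [ 4.73150802e+02 -3.74074466e-01  1.20000000e+01]
72.56226852317305 -84.85252479130124
long [[476.0, -101.4, 12.0], [485.9, -225.2, 12.0], [448.7, -227.9, 12.0], [438.3, -103.9, 12.0]] [ 462.24008953 -164.58177301   12.        ]
124.2982128329518 -85.32411257418303
mat [[731.8, 132.4, 2.0], [742.5, -222.4, 2.0], [567.1, -229.7, 2.0], [556.3, 127.0, 2.0]] [649.41629384 -48.16617006   2.        ]
355.931006472271 -88.27028396708603
```

```bash
python3 - <<'E'
from h import *
for yaw in [-3,-2.5,-2,-1.57,-1,-.5,0,.5,1,1.57,2,2.55,3]:
    for p in [(505,-340,330),(513,380,330)]:
        q=solve_ik(p,[np.pi,0,yaw]); print(yaw,p,None if q is None else np.round(q,2))
E
```

```text
-3 (505, -340, 330) [-0.71  0.4   0.23  1.41  0.   -0.86]
-3 (513, 380, 330) [0.52 0.46 0.33 1.44 0.   0.38]
-2.5 (505, -340, 330) [-0.71  0.4   0.23  1.41  0.   -1.36]
-2.5 (513, 380, 330) [ 0.52  0.46  0.33  1.44  0.   -0.12]
-2 (505, -340, 330) [-0.71  0.4   0.23  1.41  0.   -1.86]
-2 (513, 380, 330) [ 0.52  0.46  0.33  1.44  0.   -0.62]
-1.57 (505, -340, 330) [-0.71  0.4   0.23  1.41  0.   -2.29]
-1.57 (513, 380, 330) [ 0.52  0.46  0.33  1.44  0.   -1.05]
-1 (505, -340, 330) [-0.71  0.4   0.23  1.41  0.   -2.86]
-1 (513, 380, 330) [ 0.52  0.46  0.33  1.44  0.   -1.62]
-0.5 (505, -340, 330) [-0.71  0.4   0.23  1.41  0.    2.93]
-0.5 (513, 380, 330) [ 0.52  0.46  0.33  1.44  0.   -2.12]
0 (505, -340, 330) [-0.71  0.4   0.23  1.41  0.    2.43]
0 (513, 380, 330) [ 0.52  0.46  0.33  1.44  0.   -2.62]
0.5 (505, -340, 330) [-0.71  0.4   0.23  1.41  0.    1.93]
0.5 (513, 380, 330) [ 0.52  0.46  0.33  1.44  0.   -3.12]
1 (505, -340, 330) [-0.71  0.4   0.23  1.41  0.    1.43]
1 (513, 380, 330) [0.52 0.46 0.33 1.44 0.   2.66]
1.57 (505, -340, 330) [-0.71  0.4   0.23  1.41  0.    0.86]
1.57 (513, 380, 330) [0.52 0.46 0.33 1.44 0.   2.09]
2 (505, -340, 330) [-0.71  0.4   0.23  1.41  0.    0.43]
2 (513, 380, 330) [0.52 0.46 0.33 1.44 0.   1.66]
2.55 (505, -340, 330) [-0.71  0.4   0.23  1.41  0.   -0.12]
2.55 (513, 380, 330) [0.52 0.46 0.33 1.44 0.   1.11]
3 (505, -340, 330) [-0.71  0.4   0.23  1.41  0.   -0.57]
3 (513, 380, 330) [0.52 0.46 0.33 1.44 0.   0.66]
```

```bash
python3 - <<'E'
from h import *
P=np.pi
bot.move_ptp([400,380,320],[P,0,P]);
import pickle
m=imaging.camera_model("wrist");im=imaging.capture("wrist");cv2.imwrite("pics/w1.png",im);pickle.dump(m,open("w1.pkl","wb"));print(m)
bot.move_ptp([490,-340,340],[P,0,P])
m=imaging.camera_model("wrist");im=imaging.capture("wrist");cv2.imwrite("pics/w2.png",im);pickle.dump(m,open("w2.pkl","wb"));print(m)
print(bot.get_state()["t"],bot.get_state()["tcp_pos"])
E
```

```text
{'K': array([[341.6088334 ,   0.        , 256.04175603],
       [  0.        , 341.6088334 , 197.30465529],
       [  0.        ,   0.        ,   1.        ]]), 'position': array([319.85509132, 380.14634447, 489.76631252]), 'rotation': array([-3.17542970e-01,  5.21043120e-04,  1.57097705e+00])}
{'K': array([[341.6088334 ,   0.        , 256.04175603],
       [  0.        , 341.6088334 , 197.30465529],
       [  0.        ,   0.        ,   1.        ]]), 'position': array([ 410.94019982, -339.50543153,  510.21730339]), 'rotation': array([-3.18695678e-01,  2.07776652e-04,  1.57160398e+00])}
4.1 [ 490.4915983  -339.14267063  340.08087819]
```

View pics/w1.png

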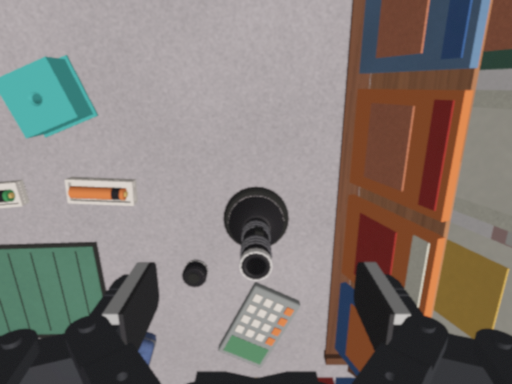

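View pics/w2.png

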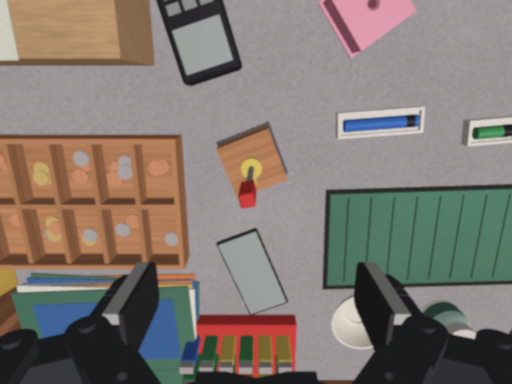

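```bash
python3 - <<'E'
from h import *
crop("pics/w1.png","pics/w1a.png",220,235,290,295,10)
crop("pics/w2.png","pics/w2a.png",210,150,290,215,9)
E
```

```text
(no output)
```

View pics/w1a.png

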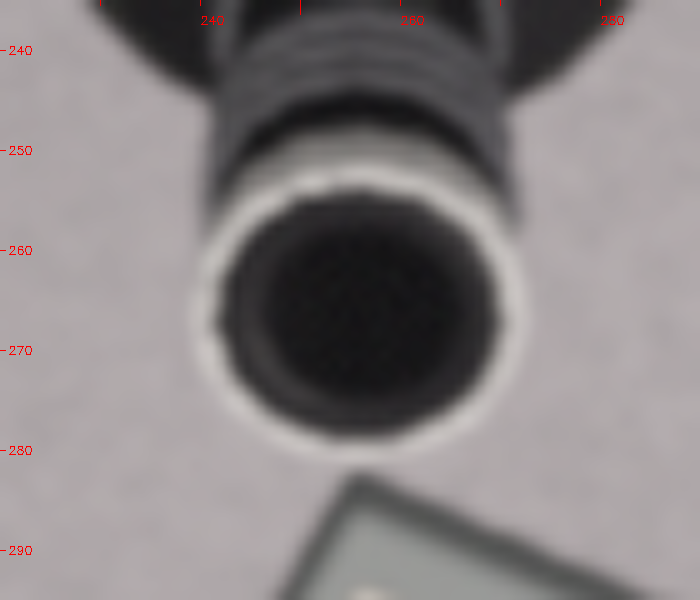

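View pics/w2a.png

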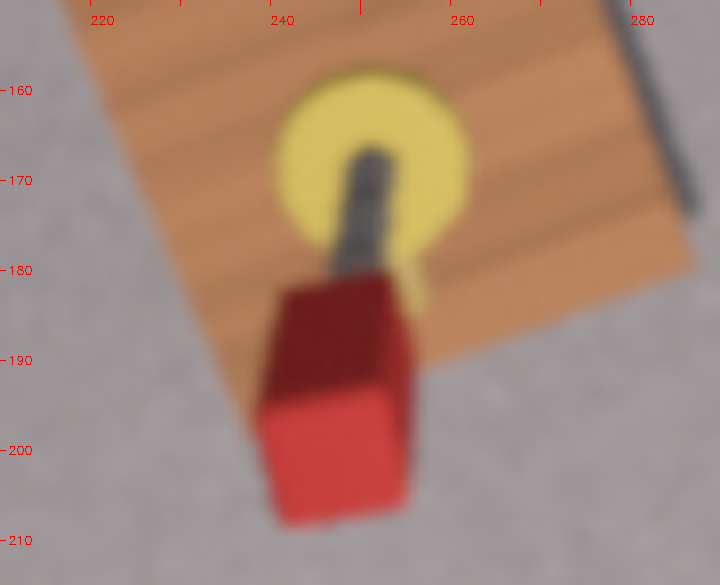

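```bash
python3 - <<'E'
from h import *
import pickle
def A(x,y,x0,y0,s): return np.array([x/s+x0-.5+.5/s,y/s+y0-.5+.5/s])
m1=pickle.load(open("w1.pkl","rb"));m2=pickle.load(open("w2.pkl","rb"))
print("mouth",atz("",A(358.5,314,220,235,10),150,m1))
T=np.array([atz("",A(x,y,210,150,9),184,m2) for x,y in [(262,408),(383,385),(408,503),(284,527)]])
print(np.round(T,1),T.mean(0))
for a,b in zip(T,np.roll(T,-1,0)): d=b-a; print(np.linalg.norm(d),np.degrees(np.arctan2(d[1],d[0]))%90)
print("collar mid",atz("",A(372,165,210,150,9),58,m2))
print("pack med in w1", )
E
```

```text
mouth [512.52448055 379.28473353 150.        ]
[[ 516.  -356.9  184. ]
 [ 513.3 -343.4  184. ]
 [ 527.3 -340.6  184. ]
 [ 530.2 -354.6  184. ]] [ 521.69646899 -348.9103172   184.        ]
13.762869932881117 11.308107955585982
14.198221520890815 11.27684420061763
14.296491476830433 11.656453812621862
14.295382963661224 9.138846651993305
collar mid [ 518.16548903 -346.49737495   58.        ]
pack med in w1
```

```bash
python3 - <<'E'
from h import *
import pickle
P=np.pi
for i,(p,y) in enumerate([((515,-345,260),P+.19),((515,-345,260),P/2+.19)]):
    bot.move_ptp(p,[P,0,y]); bot.dwell(.3)
    m=imaging.camera_model("wrist");im=imaging.capture("wrist");cv2.imwrite(f"pics/w{3+i}.png",im);pickle.dump(m,open(f"w{3+i}.pkl","wb"))
    print(m["position"],m["rotation"],bot.get_state()["tcp_pos"],proj("",[[515,-345,184],[515,-345,58]],m))
print(bot.get_state()["t"])
E
```

```text
[ 436.98189048 -360.61027973  432.0026477 ] [-0.32036882  0.00284001  1.75959782] [ 515.31801836 -345.48433366  261.60156942] [[257.87105951 193.91280666]
 [257.61707068 159.31197093]]
[ 500.71507864 -266.22667834  430.15591139] [-3.18895830e-01  1.16979395e-04  1.89533755e-01] [ 514.98789728 -344.9791072   259.9804266 ] [[255.0083008  195.77824703]
 [255.34829638 160.60688924]]
6.6333
```

View pics/w3.png

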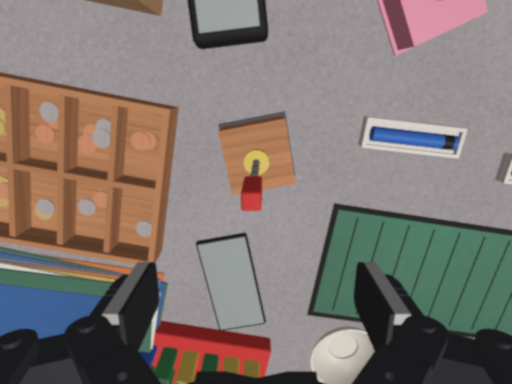

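View pics/w4.png

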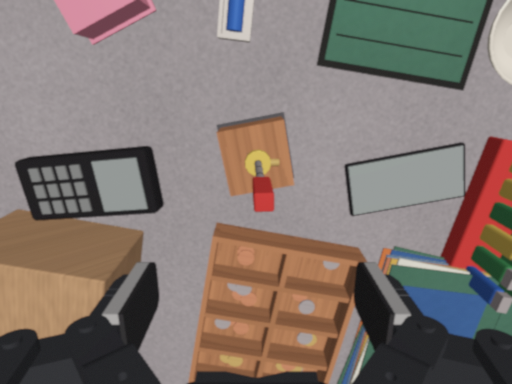

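```bash
python3 - <<'E'
from h import *
crop("pics/w3.png","pics/w3a.png",220,140,290,215,8)
crop("pics/w4.png","pics/w4a.png",220,140,290,215,8)
a=cv2.imread("pics/w3a.png");b=cv2.imread("pics/w4a.png");cv2.imwrite("pics/w34.png",cv2.resize(np.hstack([a,b]),None,fx=.7,fy=.7) if 0 else np.hstack([a,b])[:, :])
E
python3 -c "
import cv2;print(cv2.imread('pics/w3a.png').shape)"
```

```text
(600, 560, 3)
```

View pics/w3a.png

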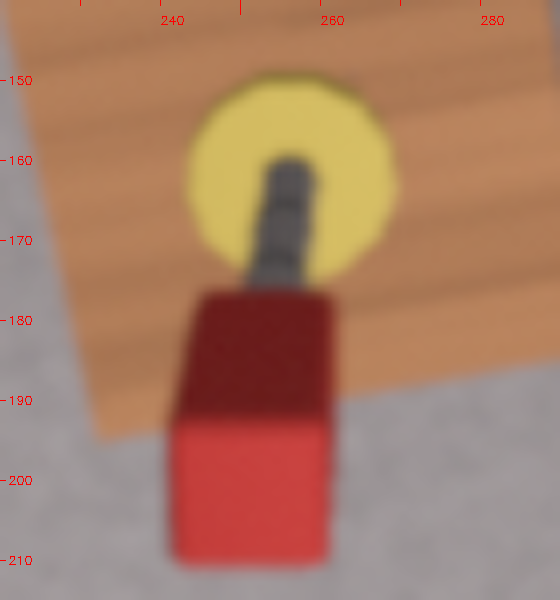

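View pics/w4a.png

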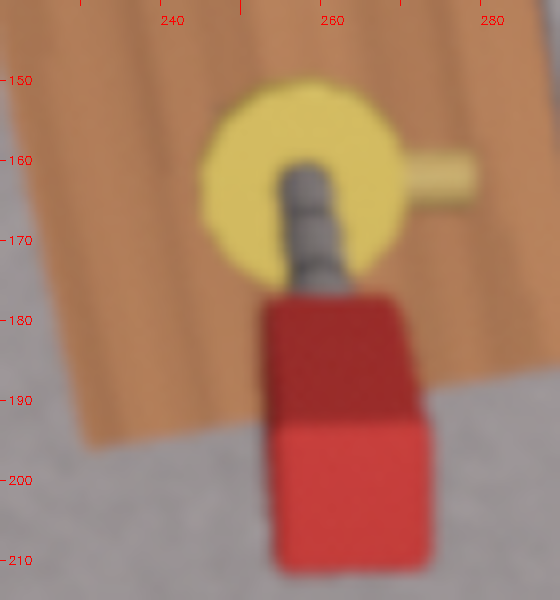

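```bash
python3 - <<'E'
from h import *
import pickle
def A(x,y,x0,y0,s): return np.array([x/s+x0-.5+.5/s,y/s+y0-.5+.5/s])
m={k:pickle.load(open(f"{k}.pkl","rb")) for k in ["w2","w3","w4"]}
m["top"]=imaging.camera_model("top");m["side"]=imaging.camera_model("side")
obs=dict(top={"top":A(545,270,320,180,10),"side":A(317,70,310,110,6),"w2":A(334,456,210,150,9),"w3":A(251,493,220,140,8),"w4":A(352,497,220,140,8)},
 collar={"top":A(415,297,320,180,10),"side":A(264,292,310,110,6),"w2":A(373,165,210,150,9),"w3":A(292,179,220,140,8),"w4":A(305,186,220,140,8)})
for k,o in obs.items():
  for ks in [list(o),["w3","w4"],["w2","w3","w4"],["top","side"]]:
    r=least_squares(lambda P:np.concatenate([proj("",P,m[n])-o[n] for n in ks]),[515,-345,100])
    print(k,ks,r.x.round(1),r.fun.round(1))
E
```

```text
top ['top', 'side', 'w2', 'w3', 'w4'] [ 522.2 -349.   181.5] [ 1.2 -2.2 -1.6 -1.1 -0.  -0.3  0.1 -0.5 -0.3 -0.3]
top ['w3', 'w4'] [ 522.4 -349.   182.1] [-0.  0. -0. -0.]
top ['w2', 'w3', 'w4'] [ 522.4 -349.   182.1] [-0.   0.1 -0.  -0.  -0.  -0.1]
top ['top', 'side'] [ 515.4 -345.2  182.3] [ 0.1  0.1 -0.1 -0. ]
collar ['top', 'side', 'w2', 'w3', 'w4'] [ 517.9 -346.4   58.6] [ 0.3 -0.8  0.  -0.3 -0.  -0.1 -0.2 -0.2  0.  -0.4]
collar ['w3', 'w4'] [ 517.8 -346.3   60.6] [-0.1  0.1 -0.1 -0.1]
collar ['w2', 'w3', 'w4'] [ 517.8 -346.3   60.4] [-0.   0.1 -0.1  0.  -0.1 -0.1]
collar ['top', 'side'] [ 516.3 -345.    58.8] [-0.1 -0.3  0.3  0. ]
```

```bash
python3 - <<'E'
from h import *
im=imaging.capture("side"); cv2.imwrite("pics/side1.png",im)
im2=imaging.capture("top"); cv2.imwrite("pics/top1.png",im2)
crop(im,"pics/s_b1.png",310,110,410,200,6)
crop(im2,"pics/t_b1.png",320,180,400,240,10)
E
```

```text
(no output)
```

View pics/s_b1.png

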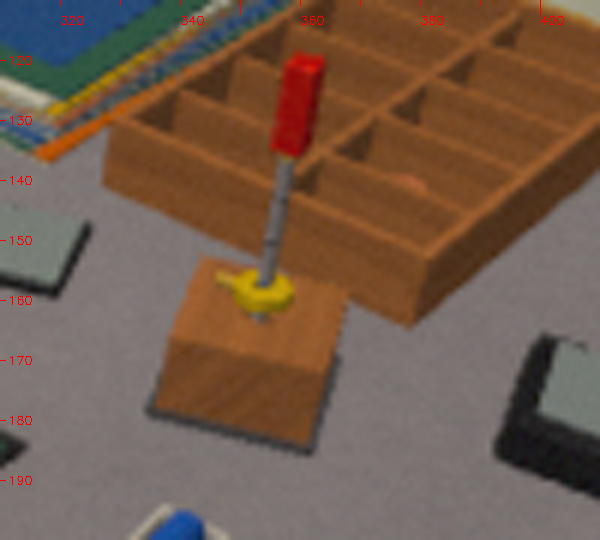

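View pics/t_b1.png

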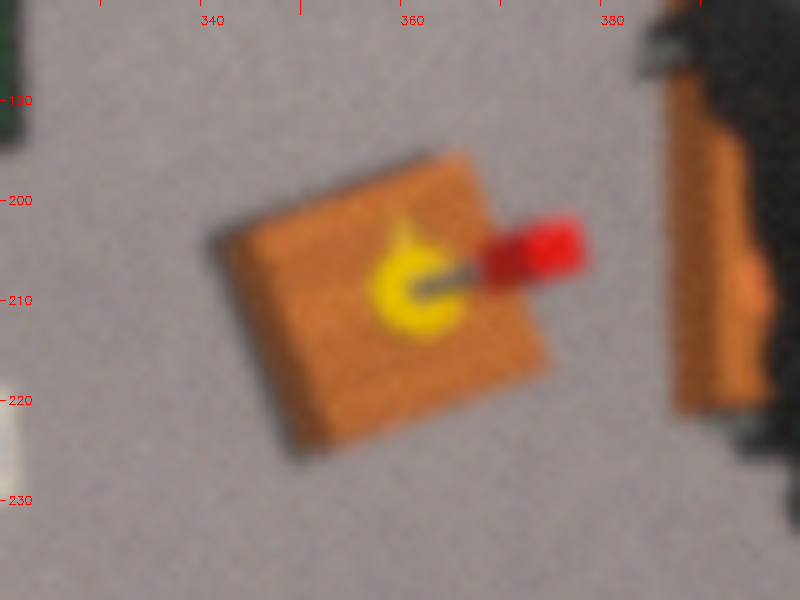

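```bash
cat >> h.py <<'E'
def tool_rot(d,az):
    z=-np.asarray(d,float)/np.linalg.norm(d); y=np.array([np.cos(az),np.sin(az),0]); y-=z*(y@z); y/=np.linalg.norm(y)
    x=np.cross(y,z); return R.from_matrix(np.c_[x,y,z]).as_euler("xyz")
def st():
    s=bot.get_state(); print("t",round(s["t"],2),"tcp",s["tcp_pos"].round(1),"rpy",s["orientation"].round(4),"F",s["contact_force"].round(1),"op",round(s["opening"],3),"q",s["qpos"].round(2)); return s
E
python3 - <<'E'
from h import *
top=np.array([522.4,-349,182.1]); d=top-np.array([517.8,-346.3,60.5]); d/=np.linalg.norm(d)
for az in (.19,.19+np.pi):
    o=tool_rot(d,az); print(o,solve_ik(top-41*d,o))
o=tool_rot(d,.19)
if abs(o[2]-(np.pi/2+.19))>1: o=tool_rot(d,.19+np.pi)
bot.grip(0.5,40)
bot.movel(top-41*d+80*d,o,150)
bot.movel(top-41*d,o,100); st()
bot.grip(0,40); bot.dwell(.2); st()
cv2.imwrite("pics/w5.png",imaging.capture("wrist"))
cv2.imwrite("pics/side2.png",imaging.capture("side"))
E
```

```text
[-3.10866359 -0.02894062  1.76079633] [-0.70290082  0.54664679 -0.01180626  1.05553215 -0.00750581  0.67758104]
[ 3.10866359  0.02894062 -1.38079633] [-0.70290082  0.54664679 -0.01180626  1.05553215 -0.00750581 -2.46401161]
t 8.59 tcp [ 521.3 -348.5  142. ] rpy [-3.1096 -0.0278  1.7608] F [ 0.1 -1.2 -0.5] op 0.498 q [-0.7   0.55 -0.01  1.06 -0.01  0.68]
t 9.14 tcp [ 521.2 -348.5  141.9] rpy [-3.1094 -0.0278  1.7608] F [ 0.1 -0.3  6.3] op 0.172 q [-0.7   0.55 -0.01  1.06 -0.01  0.68]
```

View pics/w5.png

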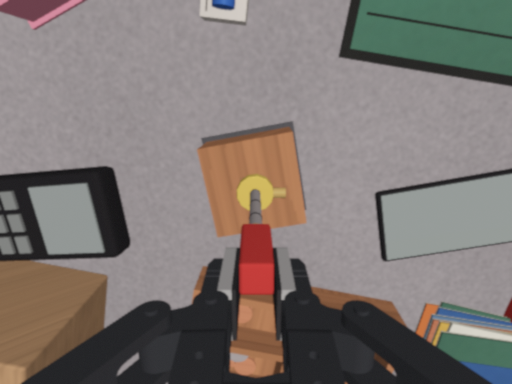

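View pics/side2.png

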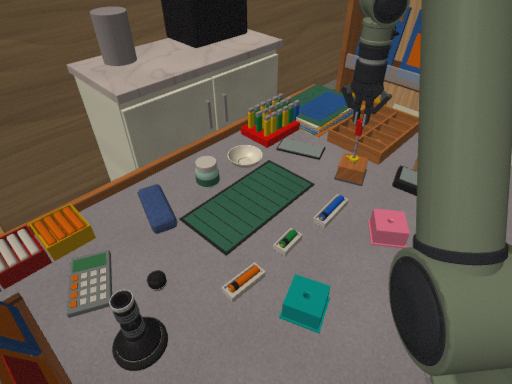

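```bash
python3 - <<'E'
from h import *
import pickle
P=np.pi
d=np.array([4.6,-2.7,121.6]); d/=np.linalg.norm(d)
bot.grip(0,70)
s=st(); o=s["orientation"]; p=s["tcp_pos"]
bot.movel(p+75*d,None,120)
g=p+75*d+19*d   # grasp point
bot.movel(g-[0,0,19]+[0,0,40],[P,0,P/2+.19],100)
bot.dwell(.4); st()
m=imaging.camera_model("wrist");im=imaging.capture("wrist");cv2.imwrite("pics/w6.png",im);pickle.dump(m,open("w6.pkl","wb"))
s=st(); tcp=s["tcp_pos"]
pts=[[tcp[0],tcp[1],tcp[2]-134+h] for h in (0,46,130)]
print(proj("",pts,m))
E
```

```text
t 9.46 tcp [ 521.3 -348.5  141.9] rpy [-3.1095 -0.0276  1.7608] F [-0.  -1.   5.6] op 0.163 q [-0.7   0.55 -0.01  1.06 -0.01  0.68]
t 11.19 tcp [ 524.7 -350.5  256.4] rpy [-3.1411e+00 -6.0000e-04  1.7608e+00] F [ 0.3 -0.8 -1.3] op 0.16 q [-0.71  0.46  0.14  1.25 -0.    0.67]
t 11.24 tcp [ 524.7 -350.6  256.5] rpy [-3.1411e+00 -5.0000e-04  1.7608e+00] F [ 0.2 -0.2 -0.8] op 0.159 q [-0.71  0.46  0.14  1.25 -0.    0.67]
[[255.2771191  176.43601735]
 [255.11672387 191.26048682]
 [254.63388748 235.88645959]]
```

View pics/w6.png

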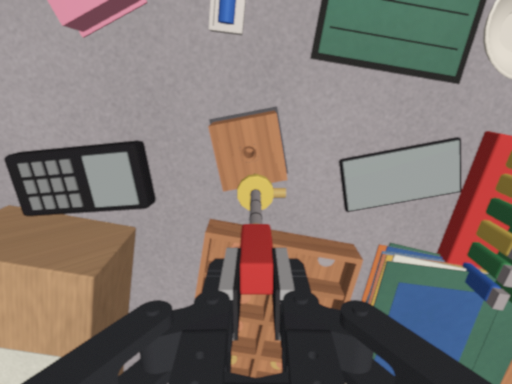

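```bash
python3 - <<'E'
from h import *
crop("pics/w6.png","pics/w6a.png",205,105,295,240,5)
E
```

```text
(no output)
```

View pics/w6a.png

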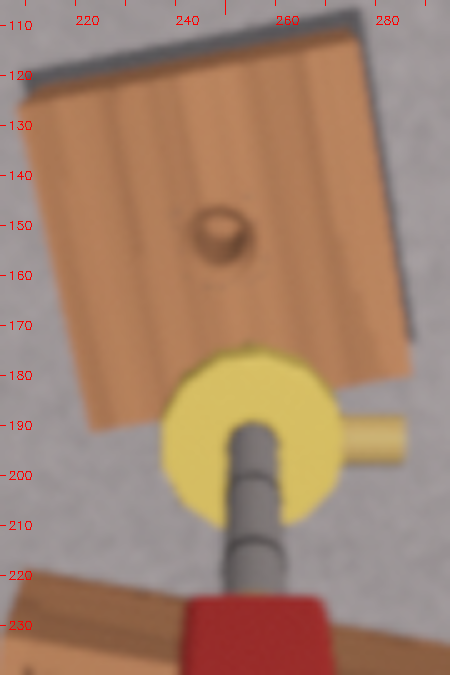

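```bash
python3 - <<'E'
from h import *
import pickle
P=np.pi; m=pickle.load(open("w6.pkl","rb"))
print("hole",atz("",[248.8,151.6],48,m),"collar",atz("",[255.2,192.0],256.5-134+50,m))
bot.movel([520,-345,330],None,200)
o=[P,0,P/2+.19]
bot.move_ptp([505,379.4,330],o); bot.dwell(.4); s=st()
m=imaging.camera_model("wrist");im=imaging.capture("wrist");cv2.imwrite("pics/w7.png",im);pickle.dump(m,open("w7.pkl","wb"))
crop(im,"pics/w7a.png",190,150,330,250,5)
print(proj("",[[512.7,379.4,150],[505,379.4,330-134]],m))
E
```

```text
hole [ 515.72551964 -343.08479498   48.        ] collar [ 524.68975709 -349.92659496  172.5       ]
t 14.72 tcp [505.1 379.2 330. ] rpy [-3.1416  0.      1.7605] F [-0.1 -0.6 -1.3] op 0.162 q [ 0.53  0.45  0.31  1.43 -0.    1.91]
[[262.43321192 166.22789044]
 [255.09540204 176.05944359]]
```

View pics/w7a.png

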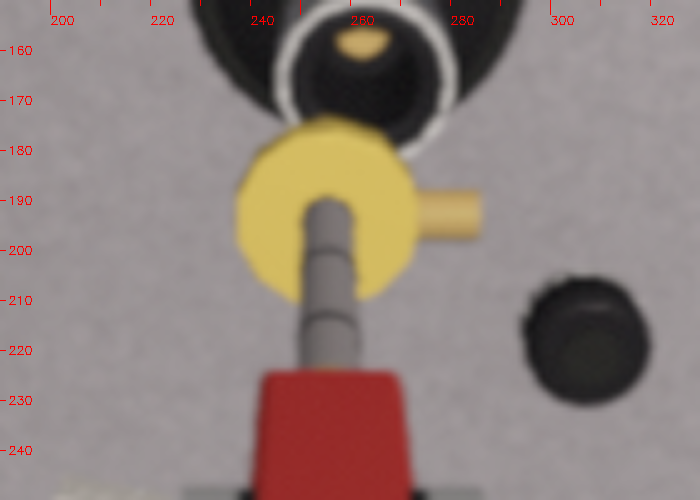

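View pics/w7.png

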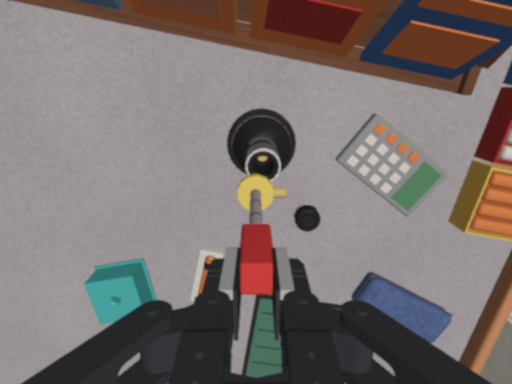

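```bash
python3 - <<'E'
from h import *
bot.movel([512.7,379.4,330],None,60); bot.movel([512.7,379.4,292],None,80); st()
r=bot.movel([512.7,379.4,174],None,40,threshold=12); print(r); s=st()
bot.dwell(.3); s=st()
E
```

```text
t 15.68 tcp [512.7 379.5 292.3] rpy [ 3.1414e+00 -1.0000e-04  1.7609e+00] F [0.4 0.3 0.1] op 0.165 q [0.52 0.46 0.24 1.35 0.   1.9 ]
True
t 17.31 tcp [513.1 379.8 229.1] rpy [ 3.1400e+00 -8.0000e-04  1.7609e+00] F [-0.7 -1.1  4.6] op 0.167 q [0.52 0.48 0.11 1.2  0.   1.9 ]
t 17.61 tcp [513.1 379.7 229.2] rpy [ 3.1401e+00 -7.0000e-04  1.7608e+00] F [-0.7 -0.5  4.8] op 0.159 q [0.52 0.48 0.11 1.2  0.   1.9 ]
```

```bash
python3 - <<'E'
from h import *
r=bot.movel([512.9,379.5,224],None,20,threshold=15); print(r); st(); bot.dwell(.4); st()
cv2.imwrite("pics/w8.png",imaging.capture("wrist"))
im=imaging.capture("side");crop(im,"pics/s8.png",90,200,210,370,4)
im=imaging.capture("wrist");crop(im,"pics/w8a.png",200,130,320,250,5)
E
```

```text
True
t 17.82 tcp [513.8 380.3 229.1] rpy [ 3.1378e+00 -1.9000e-03  1.7609e+00] F [-1.8 -0.4  5.9] op 0.164 q [0.52 0.48 0.11 1.19 0.   1.9 ]
t 18.22 tcp [513.7 380.2 229.2] rpy [ 3.1379e+00 -1.8000e-03  1.7610e+00] F [-1.4 -2.1  6.1] op 0.159 q [0.52 0.48 0.11 1.19 0.   1.9 ]
```

View pics/s8.png

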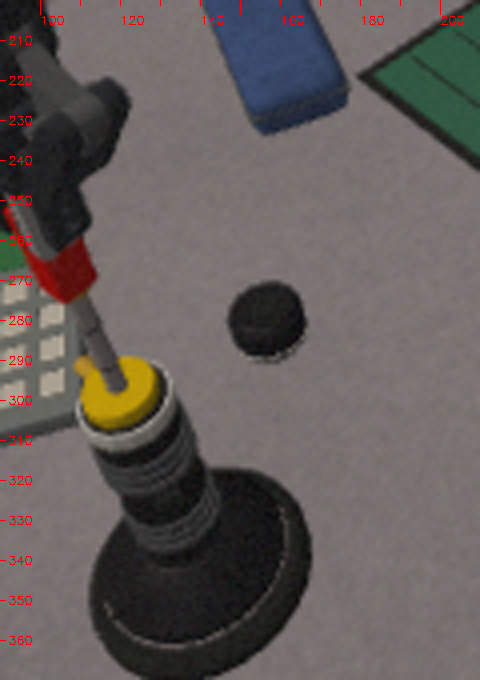

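View pics/w8a.png

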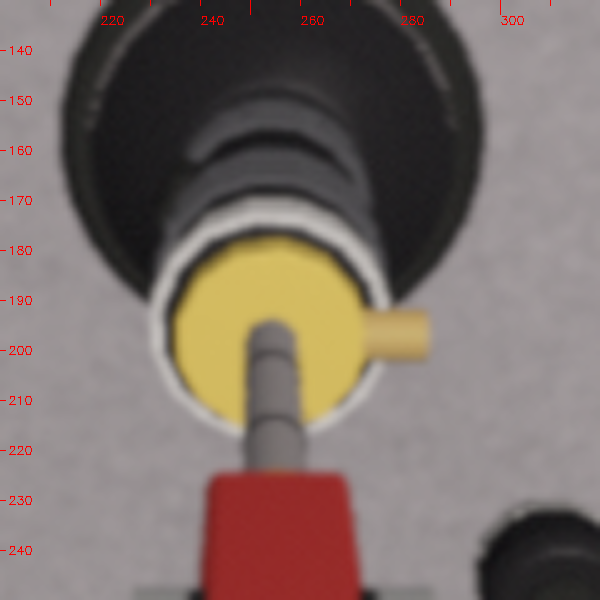

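```bash
python3 - <<'E'
from h import *
r=bot.movel([512.9,379.5,222],None,20,threshold=25); print(r); st(); bot.dwell(.4); st()
E
```

```text
True
t 18.67 tcp [514.5 380.9 229. ] rpy [ 3.1324 -0.0044  1.7612] F [-2.6 -0.5  9.1] op 0.162 q [0.52 0.48 0.1  1.18 0.   1.9 ]
t 19.07 tcp [514.3 380.8 229.1] rpy [ 3.1326 -0.0043  1.7612] F [-3.5 -0.9  7.6] op 0.164 q [0.52 0.48 0.1  1.18 0.   1.9 ]
```

```bash
python3 - <<'E'
from h import *
import pickle
P=np.pi;o=[P,0,P/2+.19]
bot.movel([513,379.6,240],o,60); bot.movel([513,379.5,330],o,120)
bot.move_ptp([525,-349,330],o); bot.movel([525,-350,225],o,150); bot.dwell(.4); s=st()
m=imaging.camera_model("wrist");im=imaging.capture("wrist");cv2.imwrite("pics/w9.png",im);pickle.dump((m,s["tcp_pos"]),open("w9.pkl","wb"))
crop(im,"pics/w9a.png",200,130,310,250,5)
t=s["tcp_pos"]; print(proj("",[[515.6,-344,48],t-[0,0,134],t-[0,0,134-63]],m))
E
```

```text
t 24.15 tcp [ 525.1 -350.1  225.4] rpy [3.1412e+00 5.0000e-04 1.7607e+00] F [ 0.   1.  -0.6] op 0.164 q [-0.7   0.47  0.08  1.18  0.    0.68]
[[247.27580364 158.11497209]
 [255.15219633 176.17023282]
 [254.96725641 197.79126382]]
```

View pics/w9a.png

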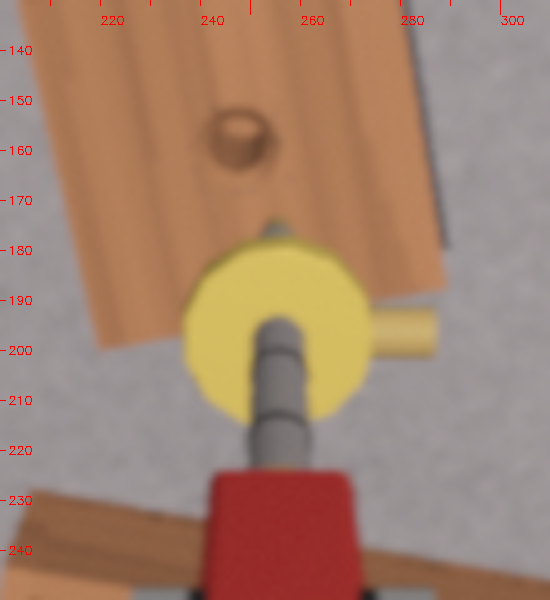

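```bash
python3 - <<'E'
from h import *
import pickle
m,t=pickle.load(open("w9.pkl","rb")); h=atz("",[247.4,157.5],48,m); print(h)
x,y=(h[0]+515.6)/2,(h[1]-344)/2
P=np.pi;o=[P,0,P/2+.19]
bot.movel([x,y,215],o,60); bot.movel([x,y,190],o,60); bot.dwell(.2); st()
r=bot.movel([x,y,139],o,40,threshold=12); print(r); st()
E
```

```text
[ 515.60974202 -343.34259492   48.        ]
t 25.37 tcp [ 515.8 -343.9  190.4] rpy [3.1411e+00 6.0000e-04 1.7608e+00] F [ 0.3  0.4 -0.6] op 0.162 q [-0.71  0.46 -0.02  1.09 -0.    0.67]
True
t 26.49 tcp [ 516.1 -344.2  142.2] rpy [3.1408e+00 1.4000e-03 1.7607e+00] F [-0.2  0.4  5.1] op 0.164 q [-0.71  0.5  -0.09  0.98 -0.    0.67]
```

```bash
python3 - <<'E'
from h import *
import pickle
P=np.pi
for c in [(206,250),(230,246),(237,271),(214,277)]: print("teal",atz("top",c,48).round())
for c in [(297,265),(318,252),(332,271),(312,287)]: print("pink",atz("top",c,48).round())
bot.grip(.45); bot.dwell(.3); st()
p=bot.get_state()["tcp_pos"]
bot.movel(p+[0,0,100],None,120)
o=[P,0,-3.05]
bot.move_ptp([425,-4,200],o); bot.dwell(.3); st()
m=imaging.camera_model("wrist");im=imaging.capture("wrist");cv2.imwrite("pics/w10.png",im);pickle.dump(m,open("w10.pkl","wb"))
cv2.imwrite("pics/side3.png",imaging.capture("side"))
E
```

```text
teal [373. 150.  48.]
teal [387.  74.  48.]
teal [310.  49.  48.]
teal [289. 121.  48.]
pink [ 333. -142.   48.]
pink [ 375. -209.   48.]
pink [ 317. -254.   48.]
pink [ 266. -190.   48.]
t 27.15 tcp [ 515.2 -343.5  140.8] rpy [-3.1406e+00 -9.0000e-04  1.7607e+00] F [ 0.1 -0.4 -0.3] op 0.451 q [-0.71  0.5  -0.09  0.98 -0.    0.67]
t 29.76 tcp [425.3  -4.5 199.9] rpy [ 3.1416e+00 -1.0000e-04 -3.0512e+00] F [ 0.6  0.9 -0.3] op 0.449 q [-0.18  0.1  -0.5   0.98  0.   -0.27]
```

View pics/w10.png

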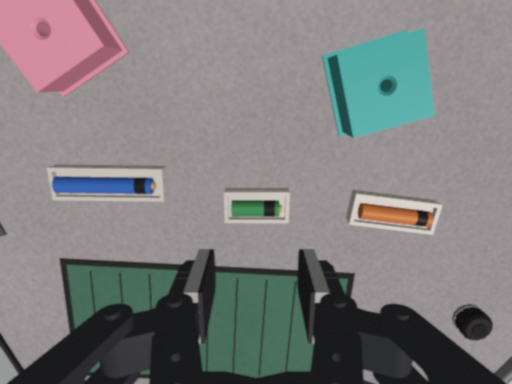

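View pics/side3.png

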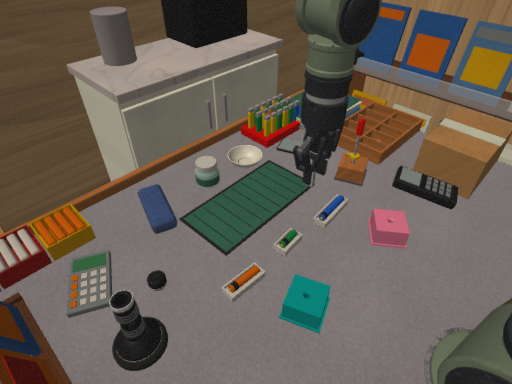

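```bash
python3 - <<'E'
from h import *
import pickle
m=pickle.load(open("w10.pkl","rb"))
c=np.array([atz("",u,18,m) for u in [(225,192),(288.5,192),(288.5,222),(225,222.5)]]);print(c.round(1),c.mean(0))
crop("pics/w10.png","pics/w10a.png",210,175,305,235,8)
for p in [(420,-4,6),(620,14,6),(600,10,6)]: print(solve_ik(p,[np.pi,0,-3.05]))
E
```

```text
[[458.8 -35.6  18. ]
 [452.6  32.7  18. ]
 [487.3  36.8  18. ]
 [494.2 -33.5  18. ]] [4.73223729e+02 9.82549396e-02 1.80000000e+01]
[-0.18566305  0.35579902 -0.76953116  0.44546615  0.         -0.2772557 ]
[-0.09638299  0.63862624 -0.23391529  0.6982548   0.         -0.18797565]
[-0.10629411  0.6087682  -0.29310979  0.66891834  0.         -0.19788677]
```

View pics/w10a.png

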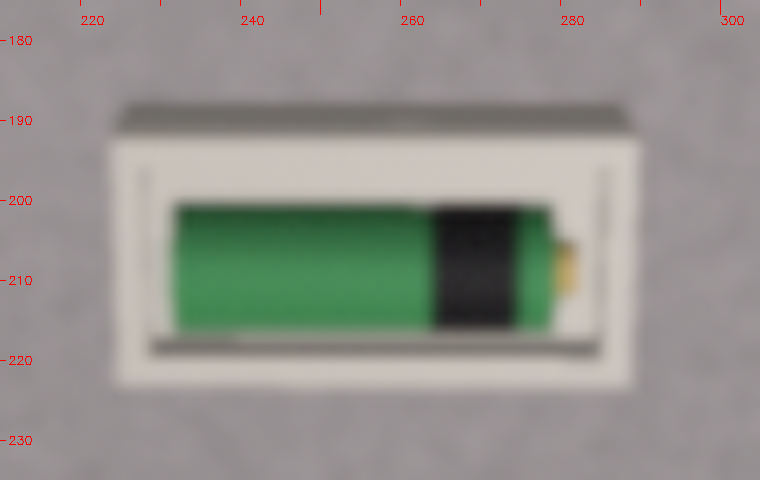

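```bash
python3 - <<'E'
from h import *
P=np.pi; o=[P,0,-3.05]; az=-3.05+P; u=np.array([np.cos(az),np.sin(az),0]); c=np.array([473.2,0,0])
def at(s,z): return c+s*u+[0,0,z]
bot.grip(.5)
bot.movel(at(-58,60),o,150)
print(bot.movel(at(-58,6),o,80,threshold=10)); st()
print(bot.movel(at(-10,6),o,60,threshold=20)); st()
cv2.imwrite("pics/w11.png",imaging.capture("wrist"))
im=imaging.capture("side"); crop(im,"pics/s11.png",210,140,370,290,5)
E
```

```text
False
t 31.99 tcp [415.8  -5.4   6.3] rpy [-3.1414e+00  5.0000e-04 -3.0500e+00] F [ 0.4  0.4 -0.3] op 0.498 q [-0.19  0.35 -0.78  0.44 -0.   -0.28]
False
t 32.94 tcp [462.6  -0.8   5.8] rpy [ 3.1414e+00 -1.0000e-03 -3.0500e+00] F [0.1 0.1 0.8] op 0.498 q [-0.16  0.42 -0.66  0.49 -0.   -0.25]
```

View pics/w11.png

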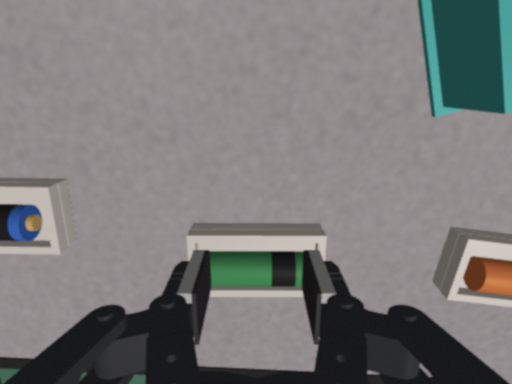

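View pics/s11.png

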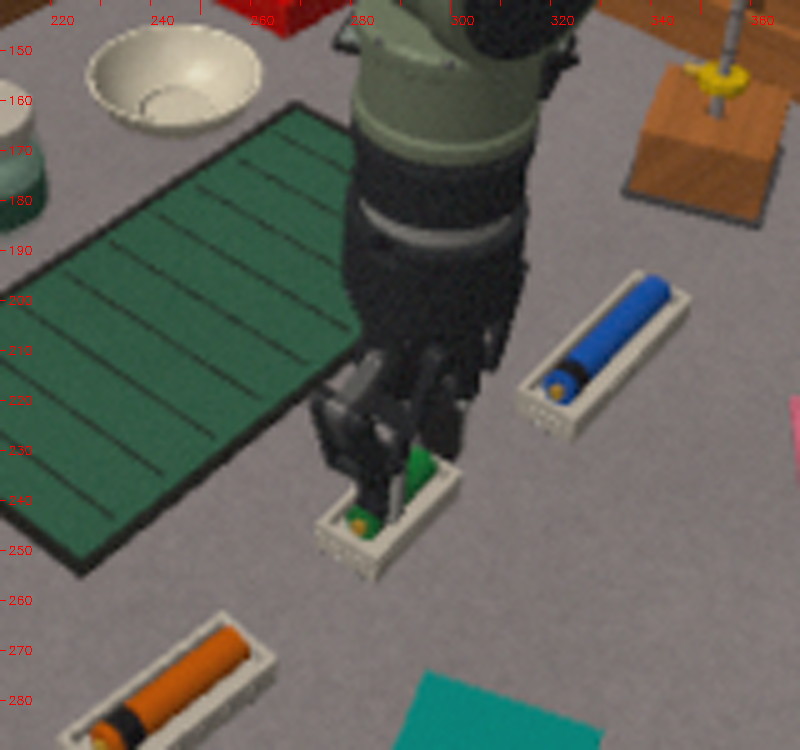

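```bash
python3 - <<'E'
from h import *
c=np.array([atz("wrist",u,18) for u in [(187,236),(326,236),(326,296),(190,296)]]);print(c.round(1),c.mean(0))
E
```

```text
[[459.1 -36.7  18. ]
 [452.7  33.4  18. ]
 [487.7  38.8  18. ]
 [494.3 -34.1  18. ]] [4.73436171e+02 3.55105063e-01 1.80000000e+01]
```

```bash
python3 - <<'E'
from h import *
P=np.pi; o=[P,0,-3.05]; az=-3.05+P; u=np.array([np.cos(az),np.sin(az),0]); c=np.array([473.2,0.2,0])
def at(s,z): return c+s*u+[0,0,z]
bot.movel(at(-10,50),o,80)
bot.movel(at(-60,50),o,150)
bot.grip(0,20)
print(bot.movel(at(-60,6),o,80,threshold=10)); st()
print(bot.movel(at(-5,6),o,50,threshold=20)); st()
cv2.imwrite("pics/w12.png",imaging.capture("wrist"))
E
```

```text
False
t 35.41 tcp [413.5  -5.3   6.1] rpy [ 3.1416e+00 -1.0000e-04 -3.0500e+00] F [-0.6 -0.1 -0.2] op 0.002 q [-0.19  0.35 -0.79  0.44  0.   -0.28]
False
t 36.66 tcp [ 4.677e+02 -2.000e-01  5.900e+00] rpy [ 3.1415e+00 -6.0000e-04 -3.0500e+00] F [-0.1 -0.5 -0.5] op 0.001 q [-0.16  0.42 -0.65  0.5  -0.   -0.25]
```

View pics/w12.png

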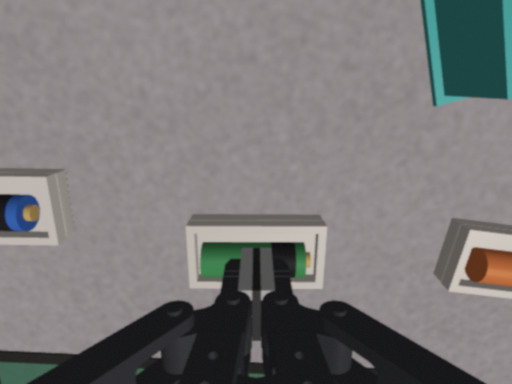

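```bash
python3 - <<'E'
from h import *
c=np.array([atz("wrist",u,18) for u in [(187,226),(326,226),(324,289),(189,289)]]);print(c.round(1),c.mean(0))
s=st(); print(proj("wrist",s["tcp_pos"]),proj("wrist",[473.2-35*.996,-3,0]))
im=imaging.capture("side"); crop(im,"pics/s12.png",210,140,370,290,5)
crop(imaging.capture("wrist"),"pics/w12a.png",170,200,350,320,4)
E
```

```text
[[458.7 -36.2  18. ]
 [452.4  33.2  18. ]
 [488.6  37.7  18. ]
 [495.2 -34.1  18. ]] [4.73733639e+02 1.41659846e-01 1.80000000e+01]
t 36.71 tcp [ 4.678e+02 -3.000e-01  6.000e+00] rpy [ 3.1415e+00 -5.0000e-04 -3.0501e+00] F [-0.3  0.5  0.6] op -0.002 q [-0.16  0.42 -0.65  0.5  -0.   -0.25]
[256.73782568 238.0792372 ] [256.64792219 182.97020033]
```

View pics/s12.png

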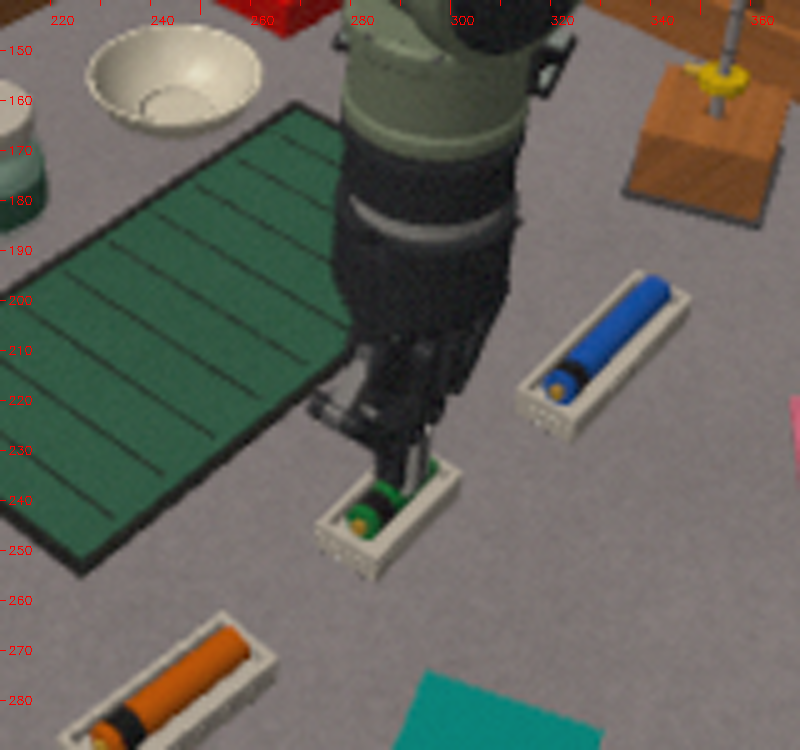

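View pics/w12a.png

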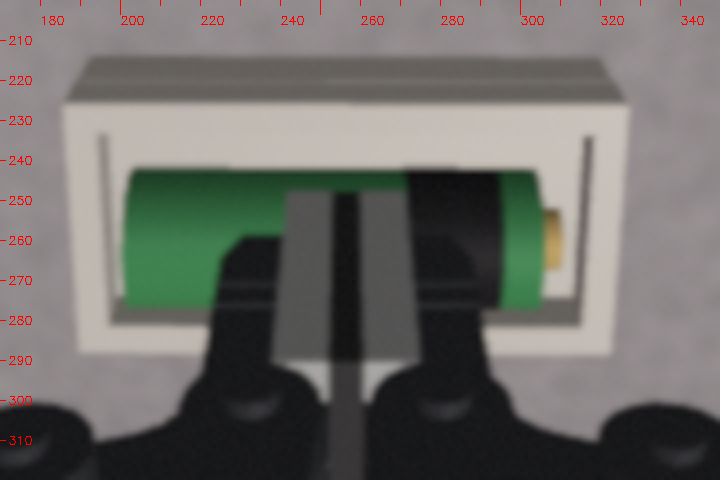

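```bash
python3 - <<'E'
from h import *
s=st(); t=s["tcp_pos"]
for dx in (0,-11):
  print(dx,[(z,proj("wrist",[t[0]+dx,t[1],z])[1].round(1)) for z in (6,10,15,20,25,30,35)])
E
```

```text
t 36.81 tcp [ 4.679e+02 -3.000e-01  6.000e+00] rpy [ 3.1416e+00 -2.0000e-04 -3.0502e+00] F [-0.4 -0.5  0.7] op 0.005 q [-0.16  0.42 -0.65  0.5  -0.   -0.25]
0 [(6, np.float64(238.1)), (10, np.float64(241.3)), (15, np.float64(245.4)), (20, np.float64(249.8)), (25, np.float64(254.5)), (30, np.float64(259.4)), (35, np.float64(264.6))]
-11 [(6, np.float64(219.4)), (10, np.float64(222.3)), (15, np.float64(226.0)), (20, np.float64(230.0)), (25, np.float64(234.2)), (30, np.float64(238.6)), (35, np.float64(243.3))]
```

```bash
python3 - <<'E'
from h import *
P=np.pi; o=[P,0,-3.05]; az=-3.05+P; u=np.array([np.cos(az),np.sin(az),0]); c=np.array([473.2,0.2,0])
def at(s,z): return c+s*u+[0,0,z]
bot.movel(at(-5,25),o,80)
bot.movel(at(-62,25),o,150); bot.movel(at(-62,8),o,80); bot.dwell(.2)
try:
    print(bot.movel(at(-62,-28),o,25,threshold=6))
except Exception as e: print(repr(e))
st()
cv2.imwrite("pics/w13.png",imaging.capture("wrist"))
im=imaging.capture("side"); crop(im,"pics/s13.png",210,140,370,290,5)
E
```

```text
True
t 39.68 tcp [411.4  -5.5 -27.7] rpy [ 3.1415e+00 -2.0000e-04 -3.0500e+00] F [ 0.1 -0.4  4.7] op 0.0 q [-0.19  0.41 -0.82  0.34 -0.   -0.28]
```

View pics/s13.png

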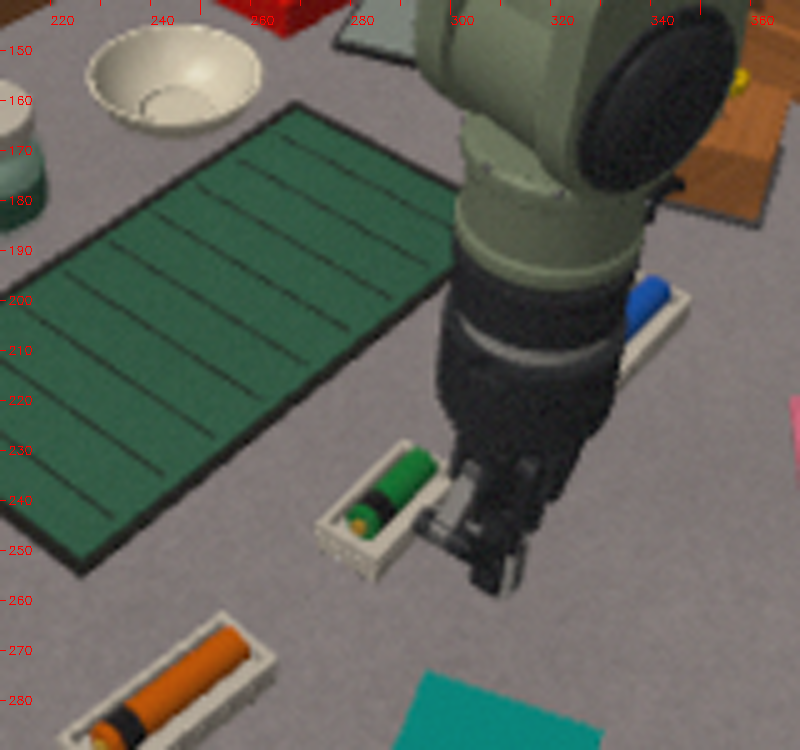

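View pics/w13.png

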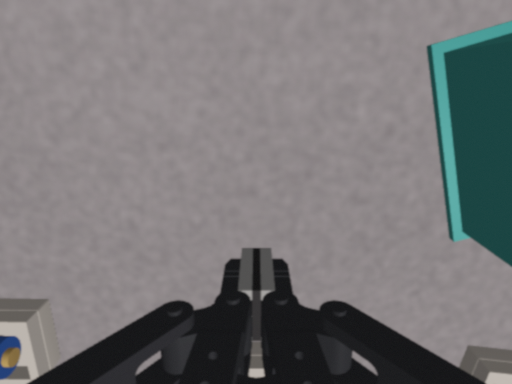

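```bash
python3 - <<'E'
from h import *
P=np.pi; o=[P,0,-3.05]; az=-3.05+P; u=np.array([np.cos(az),np.sin(az),0]); c=np.array([473.2,0.2,0])
def at(s,z): return c+s*u+[0,0,z]
bot.movel(at(-62,-18),o,80)
print(bot.movel(at(30,-18),o,60,threshold=20)); st()
cv2.imwrite("pics/w14.png",imaging.capture("wrist"))
E
```

```text
False
t 41.74 tcp [502.9   2.9 -17.9] rpy [ 3.1415e+00  1.0000e-04 -3.0501e+00] F [ 0.8 -1.4 -0.5] op -0.001 q [-0.14  0.51 -0.58  0.48  0.   -0.23]
```

View pics/w14.png

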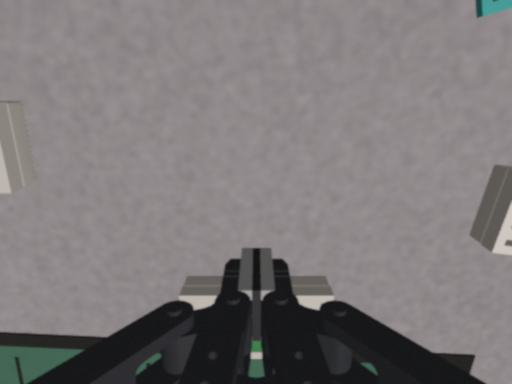

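```bash
python3 - <<'E'
from h import *
P=np.pi; o=[P,0,-3.05]; az=-3.05+P; u=np.array([np.cos(az),np.sin(az),0]); c=np.array([473.2,0.2,0])
def at(s,z): return c+s*u+[0,0,z]
print(bot.movel(at(131,-18),o,60,threshold=20)); st()
bot.movel(at(100,-18),o,60); bot.movel(at(80,150),o,200); 
bot.move_ptp([330,0,260],o); bot.dwell(.3); st()
for n in ["wrist","top","side"]: cv2.imwrite(f"pics/f_{n}.png",imaging.capture(n))
crop("pics/f_side.png","pics/f_s.png",310,110,410,200,6)
E
```

```text
False
t 43.62 tcp [603.6  12.2 -17.9] rpy [-3.1416e+00  1.0000e-04 -3.0500e+00] F [-0.4 -0.1 -0. ] op 0.002 q [-0.1   0.65 -0.3   0.63  0.   -0.19]
t 46.57 tcp [330.3  -0.  259.5] rpy [ 3.1412e+00 -1.2000e-03 -3.0499e+00] F [-0.   0.  -0.1] op 0.001 q [-0.22 -0.13 -0.57  1.14  0.   -0.32]
```

View pics/f_top.png

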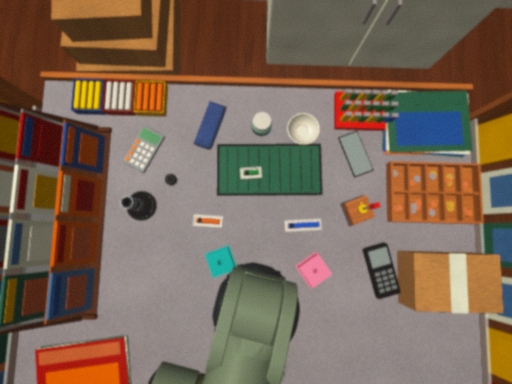

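View pics/f_side.png

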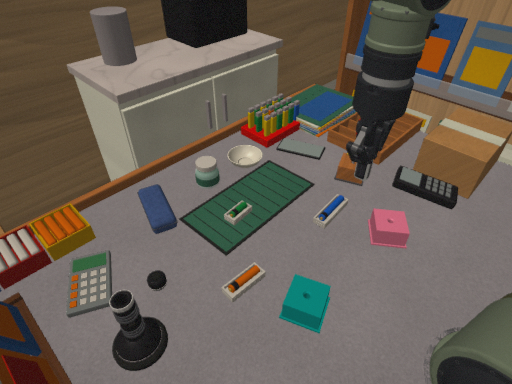

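View pics/f_s.png

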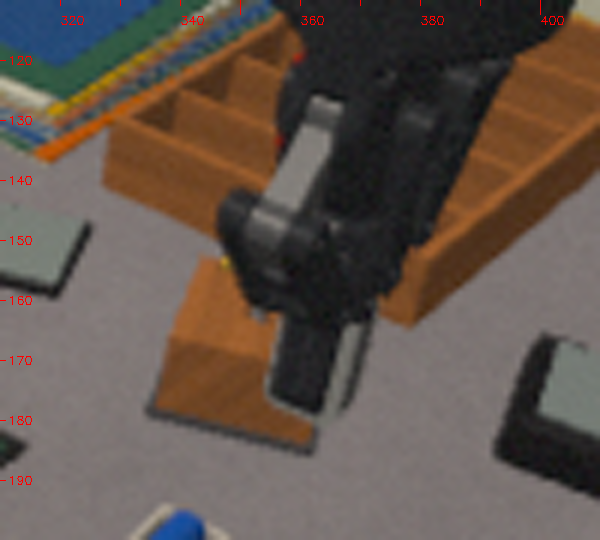

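```bash
python3 - <<'E'
from h import *
crop("pics/side3.png","pics/s3.png",320,110,390,190,8)
crop("pics/f_top.png","pics/ft.png",320,180,400,240,8)
for z in (50,60,63,67,71,75,80,184): print(z,proj("side",[516,-344,z]).round(1))
print(proj("top",[[516,-344,71],[516,-344,184]]).round(1), atz("top",(251,173),20))
E
```

```text
50 [353.2 160.9]
60 [353.8 158.1]
63 [354.  157.3]
67 [354.2 156.2]
71 [354.5 155.1]
75 [354.7 153.9]
80 [355.  152.5]
184 [362.  120.8]
[[361.8 208.8]
 [373.9 206.4]] [630.64843846  13.01845062  20.        ]
```

View pics/s3.png

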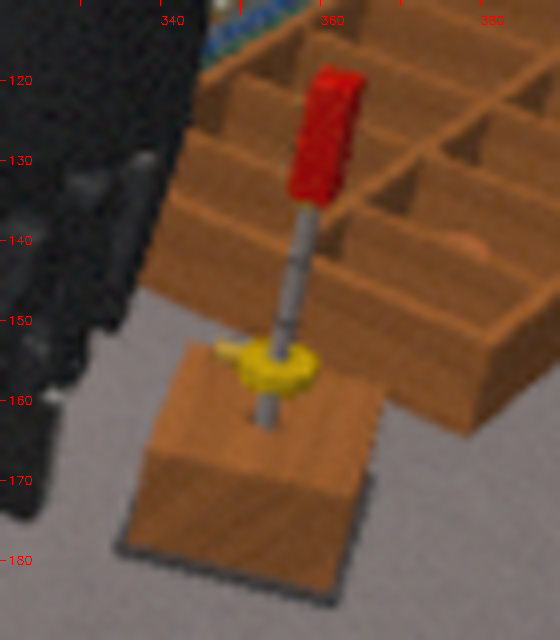

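View pics/ft.png

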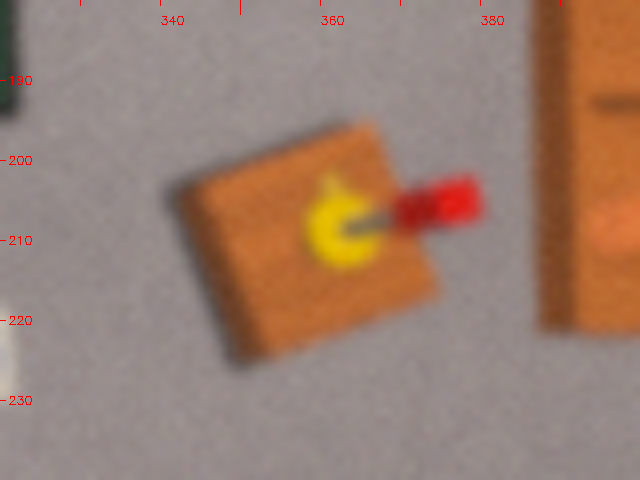

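```bash
python3 - <<'E'
from h import *
st(); bot.sign_off()
E
```

```text
t 46.72 tcp [330.1   0.  259.8] rpy [ 3.1414e+00 -6.0000e-04 -3.0499e+00] F [-0.2  0.3 -1.5] op -0.0 q [-0.22 -0.13 -0.57  1.14 -0.   -0.32]
the job is handed in; nothing more can be done
```

I dipped the torch's tube, put the gauge back in its stand and slid the short (green) pack onto the mat. I handed the job in at about 47 s of the 72 s allowed; no verdict was reported.

**Dip:** The gauge stopped on a hard bottom 55 mm below the rim. It didn't go deeper under firmer presses of about 5 to 9 N.

**Gauge:** It is back in its stand, down on the hole's bottom. It leans about 0.04 rad, as it did before I gripped it. The collar sits about 55 mm above the tip, read from the side picture after I let go.

**Packs:** The last pictures show the green pack flat on the mat at about x 631, y 13 mm, with the mat's centre near x 649, y −48. The orange and blue packs and the bystanders show no visible movement in those pictures. The arm is clear of everything.

**What disagreed:** The fingertips turned out to be about 28 mm short of the reported TCP when I felt for the counter. Because of that, my first two pushes passed over the green pack without touching it. The pack hadn't moved, so I lowered the fingers and the third push worked.

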